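Match three pistons to their cylinder liners

TASK

Pick the three pistons out of the row of engine parts and set each one upright, crown up, in the middle of the round rubber pad on the tray whose cylinder liner has the bore that fits it: smallest piston to the narrowest liner, middle to middle, largest to the widest. Set them down gently, without dropping or tipping them, let go of them, and leave the bearing, the gear, the oil filter and the mallet where they are.

Things in the scene. Friction and masses are not known exactly. Their poses are not given: they have to be found in the camera images.
- piston_small_center (a point): the small piston: a plain aluminium engine piston standing upright on the bench, crown up, a solid cylinder 36 mm in diameter and 40 mm high with three ring grooves near the top; loose, about 70 g. This point is its centre, half-way up (20 mm above its underside); z is its axis, up through the crown; its yaw does not matter.
- tray_small: the small engine's tray: grey plate 100 x 200 x 5 mm, fixed, with a black rubber pad 82 mm across (top 8 mm above the bench) and an upright iron liner tube, fixed: bore 36, outside 48 (56 at the top flange), top 50 mm above the bench. Origin: at bench height, under the pad's centre. +y runs from pad to liner, whose axis is at y = 100 mm; the plate spans y -50..150, x -50..50 mm; z up.
- piston_medium_center (a point): the medium piston: a plain aluminium engine piston standing upright on the bench, crown up, a solid cylinder 48 mm in diameter and 46 mm high with three ring grooves near the top; loose, about 130 g. This point is its centre, half-way up (23 mm above its underside); z is its axis, up through the crown; its yaw does not matter.
- tray_medium: the medium engine's tray: grey plate 100 x 200 x 5 mm, fixed, with a black rubber pad 82 mm across (top 8 mm above the bench) and an upright iron liner tube, fixed: bore 48, outside 60 (68 at the top flange), top 58 mm above the bench. Origin: at bench height, under the pad's centre. +y runs from pad to liner, whose axis is at y = 100 mm; the plate spans y -50..150, x -50..50 mm; z up.
- piston_large_center (a point): the large piston: a plain aluminium engine piston standing upright on the bench, crown up, a solid cylinder 60 mm in diameter and 52 mm high with three ring grooves near the top; loose, about 220 g. This point is its centre, half-way up (26 mm above its underside); z is its axis, up through the crown; its yaw does not matter.
- tray_large: the large engine's tray: grey plate 100 x 200 x 5 mm, fixed, with a black rubber pad 82 mm across (top 8 mm above the bench) and an upright iron liner tube, fixed: bore 60, outside 72 (80 at the top flange), top 65 mm above the bench. Origin: at bench height, under the pad's centre. +y runs from pad to liner, whose axis is at y = 100 mm; the plate spans y -50..150, x -50..50 mm; z up.
- bearing_center (a point): bystander, leave alone: a steel ball bearing lying flat in the row, 62 mm across, 16 mm thick, loose; this point is its centre, 8 mm above the bench
- gear_center (a point): bystander, leave alone: a steel toothed gear lying flat in the row, 64 mm across, 18 mm thick, with a 28 mm hub on top (28 mm high in all), loose; this point is its centre, 14 mm above the bench
- filter_center (a point): bystander, leave alone: a white spin-on oil filter standing upright, 76 mm across, 85 mm high, loose; this point is its centre, 42.5 mm above the bench
- mallet_center (a point): bystander, leave alone: a red dead-blow mallet lying on the bench at the right of the row; this point is the centre of its head (48 mm thick, 110 mm long roughly along x, 24 mm above the bench); its 24 mm thick handle runs about 315 mm from there roughly along -y
There are look-alikes about, which are no part of the job. What is shaped like the part that bears piston_large_center but blue or turquoise is not meant. Leave any turquoise look-alike of the part that bears piston_small_center alone.

How it is judged:
At the end, for the whole second after the job is handed in: Each piston stands upright (within 0.1 rad) and at rest on the pad of the tray with the liner of its own bore, its axis within 12 mm of the pad's centre, resting on the pad (height within 4 mm) (horizontal distance between piston_small_center and tray_small below 0.012 m and z of piston_small_center in the frame of tray_small between 0.024 and 0.032 m and angle between each of piston_small_center, piston_medium_center, piston_large_center's own z axis and vertical below 0.1 rad and linear speed of each of piston_small, piston_medium, piston_large below 0.02 m/s and horizontal distance between piston_medium_center and tray_medium below 0.012 m and z of piston_medium_center in the frame of tray_medium between 0.027 and 0.035 m and horizontal distance between piston_large_center and tray_large below 0.012 m and z of piston_large_center in the frame of tray_large between 0.03 and 0.038 m); the robot touches nothing.
It fails at once if a piston is tipped over (angle between any of piston_small_center, piston_medium_center, piston_large_center's own z axis and vertical above 0.7 rad).
It fails at once if a piston is dropped or slammed onto its pad (faster than 0.4 m/s in the last 15 mm above it) ((horizontal distance between piston_small_center and tray_small below 0.03 m and z of piston_small_center in the frame of tray_small between 0.03 and 0.043 m and linear speed of piston_small above 0.4 m/s) or (horizontal distance between piston_medium_center and tray_medium below 0.03 m and z of piston_medium_center in the frame of tray_medium between 0.033 and 0.046 m and linear speed of piston_medium above 0.4 m/s) or (horizontal distance between piston_large_center and tray_large below 0.03 m and z of piston_large_center in the frame of tray_large between 0.036 and 0.049 m and linear speed of piston_large above 0.4 m/s)).
It fails at once if the bearing, gear, oil filter or mallet is moved by more than 15 mm (distance of any of bearing_center, gear_center, filter_center, mallet_center from where it was at the start of the episode above 0.015 m).
It also fails if it takes over 72 s, if anything falls off the work surface, if the arm or the gripper's body presses on something with over 40 N, if the wrist force passes 120 N, or if a joint passes its speed limit or range.

ROBOT

A 7-joint arm with a two-finger parallel gripper is mounted at the origin on the work surface. World frame = base frame: x ahead of the robot, y to its left, z up, the work surface at z = 0. Lengths are in m, angles in rad, forces in N, time in s.
With the tool pointing down it reaches from about 0.425 to 0.875 m from the base axis. Payload 9.9 kg.
Tool frame: the origin (TCP) lies at the very end of the fingers, on their centre line; the grasp point (between the pads) lies 19 mm behind it; z points along the fingers, y is the line along which they close (so a half turn about z gives the same grasp; the last joint's range is limited). The gripper opens to 85 mm and grips with 20 to 120 N. Pads are 22 mm wide; open, the fingers measure 114 mm over their backs; the gripper's body (76 mm by 85 mm) begins 54 mm behind the grasp point. The pads swing forward as they close: fully open they stand 13 mm farther back than shut.
Start: joints at [-1.293, 0.576, 0.025, 1.437, -0.015, 1.129, -0.057], TCP at [0.239, 0.631, 0.231] pointing down, gripper open.
Joint ranges: [-2.76, 2.76], [-0.34, 2.15], [-1.52, 1.57], [0.19, 2.46], [-1.09, 4.23], [0.17, 1.99], [-2.82, 2.82]. Speed limits (rad/s): [2.22, 2.22, 3.01, 3.01, 3.14, 3.14, 3.14].

INTERFACE

Orientations are given as a 3x3 rotation matrix whose columns are the frame's x, y, z axes.
In Python, from station import monitor, imaging, workorder gives the robot as it stands.
- The arm moves only by the tool servo_tool, never from a script. Its argument "rows" is one flat list of numbers, 5 for each row, row after row: the gripper's target within -1 to 1 (shut at 1, half-way at 0, fully open at -1), then the shift along the tool's x, y, z in m, then the turn about the tool's z in degrees. In form: [jaw, tx, ty, tz, spin, jaw, tx, ty, tz, spin, ...]. A call has 1 to 5 rows; each row shifts and turns the commanded pose from where the row before left it, along the tool's axes as they then stand; what a row does not reach is not made up. A row lasts 1/12 s, in which the tool goes at most 41.7 mm and 7.16 degrees, less where a joint would pass 70% of its speed; a pose out of reach is approached as far as the arm can. A call with a gripper value outside its range is refused whole. The fingers move at their own pace and stop on an object; "force" is the grip in N (left out, the last holds). Time passes only in rows, so rows that do not move let the fingers close. It gives the time, the measured TCP pose, the force, the opening and the grip force at its end, in the units of the state.
- monitor.sense(): the state, without advancing time (a new reading comes with each control period).
- imaging.grab_frame(name): name is "scene" or "side" or "wrist"; returns the picture (420x560x3 uint8, red, green, blue); there is no depth.
- imaging.calibration(name): a dict with "fx", "fy", "cx", "cy" (pixels), "D" ([k1, k2, p1, p2, k3] as OpenCV has them; the pictures are not rectified), "rvec" (rotation vector, rad) and "tvec" (3), from world to camera coordinates, as OpenCV has them; the wrist camera has in their place "mount" (4x4, takes a point from camera to tool coordinates, whose origin is the TCP and whose axes are the flange's). Camera axes: x right, y down, z forward; pixel columns grow to the right and rows downward; lengths in m; the calibration is good to about 2 mm. A picture is of the moment at which its call begins: read the wrist's pose just before it. calibration takes no time and is no camera call.
- workorder.finish_job(): hands the job in; it is judged then, once.
The state is a dict: "clock": time; "qpos": joint angles; "joint_vel": joint speeds; "joint_torque": joint torques, N m; "position": TCP position; "eef_rot": TCP orientation; "ft_force": force on the tool from outside, world axes, zero at the start; "moment": the same for the moment, N m; "grip_width": opening from 0.0 (shut) to 1.0 (fully open); "finger_force": force on a finger pad.
Only numpy, scipy, OpenCV 4.12 (cv2) and the standard library are available. Lean on these libraries where they do the work, as an engineer would, in place of code of your own. Each camera call takes 0.05 s, during which the arm holds its last target. There are 200 camera calls.

## Working session

There is one attempt and no reset: what is moved stays moved. The work goes in short steps, Python scripts to look and compute and a tool call to move; the robot and the scene stay as the last step left them, time stands still between calls to the robot, and variables do not carry over. Pictures are saved under pics/ and viewed, at most 14 in all, crops included, and the job is handed in when it is done.

Besides the shell and the picture viewer there is one more tool, called after "Call:" as a command line: name --argument value ..., lists and objects as JSON in quotes. servo_tool: Moves the arm, as the interface text tells. Its arguments: {"type":"object","properties":{"rows":{"type":"array"},"force":{"type":"number"}},"required":["rows"]}

```bash
mkdir -p pics
python3 - <<'E'
from station import monitor, imaging
import cv2,numpy as np
s=monitor.sense();print({k:np.round(v,3).tolist() for k,v in s.items()})
for n in("scene","side","wrist"):
    f=imaging.grab_frame(n);cv2.imwrite(f"pics/{n}0.png",cv2.resize(f[:,:,::-1],(800,600),interpolation=cv2.INTER_CUBIC));np.save(f"{n}0.npy",f)
    print(n,imaging.calibration(n))
E
```

```text
{'clock': 0.0, 'qpos': [-1.293, 0.577, 0.025, 1.438, -0.015, 1.129, -0.056], 'joint_vel': [0.0, -0.001, 0.001, -0.001, 0.0, 0.001, 0.0], 'joint_torque': [-0.002, -76.575, 2.25, -28.597, 0.016, 0.013, -0.0], 'position': [0.239, 0.631, 0.23], 'eef_rot': [[-0.935, 0.354, -0.001], [0.354, 0.935, -0.002], [-0.0, -0.002, -1.0]], 'ft_force': [-0.682, 0.095, -0.68], 'moment': [0.005, 0.013, -0.029], 'finger_force': 0.0, 'grip_width': 0.997}
scene {'fx': 415.75014222134536, 'fy': 415.75014222134536, 'cx': 264.13367622810705, 'cy': 209.22106464964094, 'D': array([0.03633653, 0.        , 0.        , 0.        , 0.        ]), 'rvec': array([ 2.04503221,  1.18932387, -0.53068832]), 'tvec': array([-0.25564422, -0.24309871,  1.28675357])}
side {'fx': 469.57515441527175, 'fy': 469.57515441527175, 'cx': 281.71335981510526, 'cy': 210.62144867761026, 'D': array([-0.05657331,  0.        ,  0.        ,  0.        ,  0.        ]), 'rvec': array([ 2.34492039, -0.6986102 ,  0.25856767]), 'tvec': array([-0.41243672,  0.261388  ,  1.08226149])}
wrist {'fx': 335.8731024514108, 'fy': 335.8731024514108, 'cx': 278.22448719541205, 'cy': 212.50128541797176, 'D': array([-0.05812008,  0.        ,  0.        ,  0.        ,  0.        ]), 'mount': array([[-1.85889589e-04, -9.49283443e-01, -3.14421548e-01,
         8.13727021e-02],
       [ 9.99999815e-01, -3.58647034e-04,  4.91595243e-04,
         9.74569295e-04],
       [-5.79429580e-04, -3.14421398e-01,  9.49283334e-01,
        -1.42440474e-01],
       [ 0.00000000e+00,  0.00000000e+00,  0.00000000e+00,
         1.00000000e+00]])}
```

View pics/scene0.png

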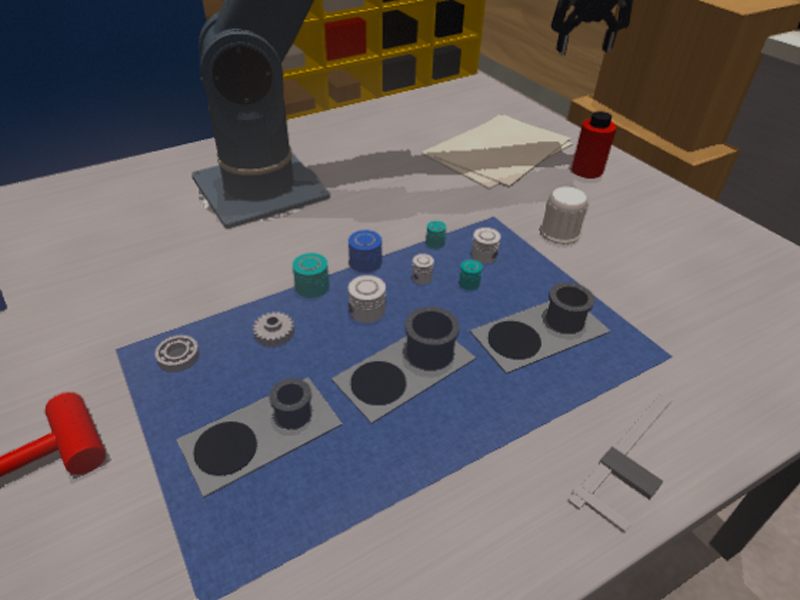

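View pics/side0.png

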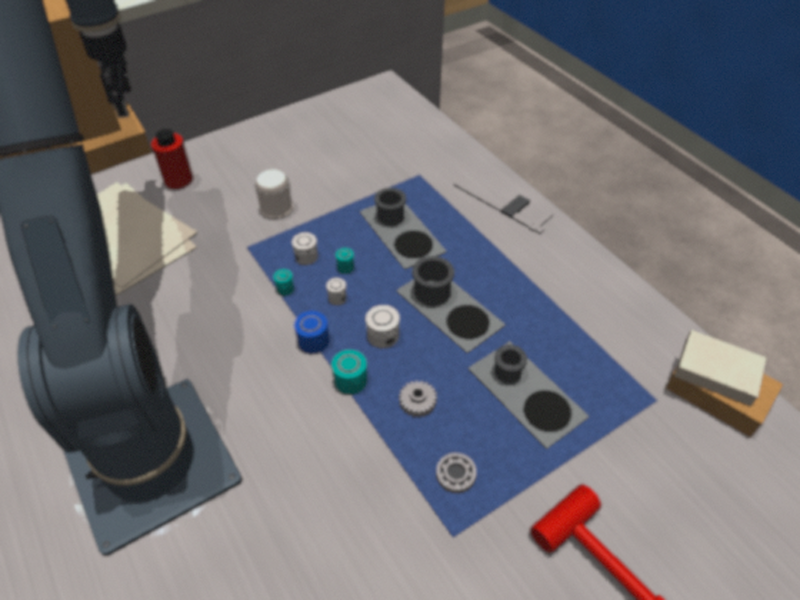

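The scene view shows the white pistons: large crown at (367,285), small at (423,260), medium at (487,236). The pads are at (225,448), (378,382) and (515,340), with their liner tops at (291,388), (432,324) and (570,293). The side view shows the same layout. Turquoise and blue look-alikes stand next to the pistons.

```bash
cat > h.py <<'E'
import cv2,numpy as np
from station import monitor, imaging
def unproj(n,uv,z,s=None):
    c=imaging.calibration(n);K=np.array([[c['fx'],0,c['cx']],[0,c['fy'],c['cy']],[0,0,1.]])
    p=cv2.undistortPoints(np.array(uv,float).reshape(-1,1,2),K,c['D']).reshape(-1,2)
    d=np.c_[p,np.ones(len(p))]
    if n=="wrist":
        T=np.eye(4);T[:3,:3]=s['eef_rot'];T[:3,3]=s['position'];T=T@c['mount'];R=T[:3,:3].T;o=T[:3,3]
    else:
        R=cv2.Rodrigues(c['rvec'])[0];o=-R.T@c['tvec']
    d=d@R; return o+d*((np.asarray(z)-o[2])/d[:,2])[:,None]
E
python3 - <<'E'
from h import *
N=["pL","pS","pM","padA","padB","padC","linA","linB","linC","bear","gear","filt","mal"]
z=np.array([52,40,46,8,8,8,50,65,58,16,28,85,30])/1e3
a=np.array([(367,285),(423,260),(487,236),(225,448),(378,382),(515,340),(291,388),(432,324),(570,293),(177,349),(273,325),(567,196),(78,430)])*.7
b=np.array([(383,318),(337,286),(304,241),(548,411),(468,322),(413,244),(510,354),(433,270),(390,198),(456,470),(418,392),(271,180),(565,515)])*.7
A=unproj("scene",a,z);B=unproj("side",b,z)
for n,p,q in zip(N,A,B): print(n,p.round(3)[:2],q.round(3)[:2],np.hypot(*p[:2]).round(3))
# liner flange diameters from scene px (outer left/right edges): A 271-312,B 404-459,C 548-594
for n,l,r,y,zz in(("A",271,312,387,.05),("B",404,459,325,.065),("C",548,594,294,.058)):
    P=unproj("scene",np.array([(l,y),(r,y)])*.7,[zz,zz]);print(n,np.linalg.norm(P[0]-P[1]))
E
```

```text
pL [0.455 0.016] [0.458 0.011] 0.455
pS [0.432 0.14 ] [0.431 0.134] 0.454
pM [0.437 0.273] [0.433 0.272] 0.516
padA [ 0.606 -0.281] [ 0.602 -0.285] 0.668
padB [ 0.608 -0.05 ] [ 0.605 -0.054] 0.61
padC [0.64  0.178] [0.634 0.177] 0.665
linA [ 0.59  -0.176] [ 0.6   -0.177] 0.615
linB [0.593 0.05 ] [0.594 0.049] 0.595
linC [0.637 0.282] [0.642 0.277] 0.696
bear [ 0.406 -0.287] [ 0.404 -0.29 ] 0.497
gear [ 0.441 -0.144] [ 0.431 -0.142] 0.464
filt [0.451 0.44 ] [0.446 0.438] 0.63
mal [ 0.5   -0.439] [ 0.492 -0.445] 0.665
A 0.05572184990092372
B 0.08108811829906987
C 0.07175916609999089
```

```bash
cat >> h.py <<'E'
def plan(xy,z,yaw,s=None):
    "shift from measured pose in tool axes; yaw = world angle (deg) of closing axis, mod 180"
    s=s or monitor.sense();R=np.array(s['eef_rot']);p=np.array(s['position'])
    d=R.T@(np.array([*xy,z])-p);y=np.degrees(np.arctan2(R[1,1],R[0,1]))
    t=-((yaw-y+90)%180-90)   # tool z down
    print("pos",p.round(4),"yaw",y.round(1),"shift mm",(d*1e3).round(1),"spin",round(t,1),"w",round(s['grip_width'],3),"ff",round(s['finger_force'],1),"F",np.round(s['ft_force'],1),"t",round(s['clock'],2))
E
python3 - <<'E'
from h import *
a=np.array([(365,238),(311,261),(436,228),(471,266)])*.7;z=np.array([52,52,40,40])/1e3
b=np.array([(311,323),(350,360),(284,276),(345,256)])*.7
print(unproj("scene",a,z).round(3),unproj("side",b,z).round(3))
plan((.435,.273),.23,0)
E
```

```text
[[ 0.341  0.075  0.052]
 [ 0.353 -0.036  0.052]
 [ 0.364  0.212  0.04 ]
 [ 0.487  0.202  0.04 ]] [[ 0.343  0.072  0.052]
 [ 0.361 -0.037  0.052]
 [ 0.358  0.213  0.04 ]
 [ 0.484  0.195  0.04 ]]
pos [0.2388 0.631  0.2306] yaw 69.3 shift mm [-310.2 -265.4    1. ] spin 69.3 w 1.0 ff 0.0 F [-0.2  0.2 -0.5] t 0.15
```

View pics/wrist0.png

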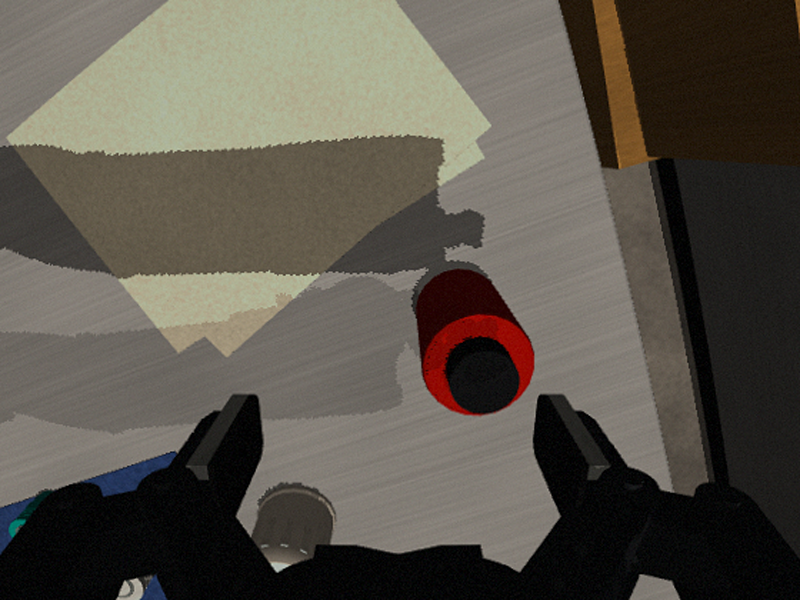

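The wrist view shows only papers, the red bottle and the filter, with nothing to grasp yet. Next I move over the medium piston and turn the closing axis to world x.

Call:
servo_tool --rows '[-1,-0.028,-0.024,0,0,-1,-0.028,-0.024,0,0,-1,-0.028,-0.024,0,0,-1,-0.028,-0.024,0,0,-1,-0.028,-0.024,0,0]' --force 40

```text
clock: 0.57
position: [0.3278, 0.4678, 0.2311]
eef_rot: [[-0.935, 0.354, -0.0], [0.354, 0.935, -0.0], [-0.0, -0.0, -1.0]]
ft_force: [1.0, -0.2, 0.2]
grip_width: 0.998
finger_force: 0.0
```

Call:
servo_tool --rows '[-1,-0.028,-0.024,0,0,-1,-0.028,-0.024,0,0,-1,-0.028,-0.024,0,0,-1,-0.028,-0.024,0,0,-1,-0.028,-0.024,0,0]'

```text
clock: 0.98
position: [0.4163, 0.306, 0.2313]
eef_rot: [[-0.935, 0.354, -0.0], [0.354, 0.935, -0.0], [-0.0, -0.0, -1.0]]
ft_force: [0.6, -0.0, 0.5]
grip_width: 0.998
finger_force: 0.0
```

Call:
servo_tool --rows '[-1,0,0,0,7,-1,0,0,0,7,-1,0,0,0,7,-1,0,0,0,7,-1,0,0,0,7]'

```text
clock: 1.4
position: [0.4158, 0.3075, 0.2312]
eef_rot: [[-0.558, 0.83, -0.0], [0.83, 0.558, -0.0], [-0.0, -0.0, -1.0]]
ft_force: [-0.3, 0.3, -0.6]
grip_width: 0.999
finger_force: 0.0
```

Call:
servo_tool --rows '[-1,0,0,0,7,-1,0,0,0,7,-1,0,0,0,7,-1,0,0,0,7,-1,0,0,0,6.3]'

```text
clock: 1.82
position: [0.4157, 0.3077, 0.2312]
eef_rot: [[0.007, 1.0, -0.0], [1.0, -0.007, -0.0], [-0.0, -0.0, -1.0]]
ft_force: [0.1, -0.5, -0.0]
grip_width: 1.002
finger_force: 0.0
```

```bash
cat >> h.py <<'E'
def look(name,cam="wrist"):
    s=monitor.sense();f=imaging.grab_frame(cam);cv2.imwrite(f"pics/{name}.png",cv2.resize(f[:,:,::-1],(800,600),interpolation=cv2.INTER_CUBIC));np.save(name+".npy",f);np.save(name+"_s.npy",s,allow_pickle=True);return s
E
python3 -c "
from h import *
plan((.435,.273),.2,0);print(monitor.sense()['qpos']);look('w1')"
```

```text
pos [0.4157 0.3077 0.2312] yaw -0.4 shift mm [-34.6  19.6  31.2] spin -0.4 w 1.002 ff 0.0 F [ 0.1 -0.5 -0. ] t 1.82
[-0.99272474  0.36158882  0.36915014  1.85874719 -0.1575873   0.94999465
 -0.55997622]
```

View pics/w1.png

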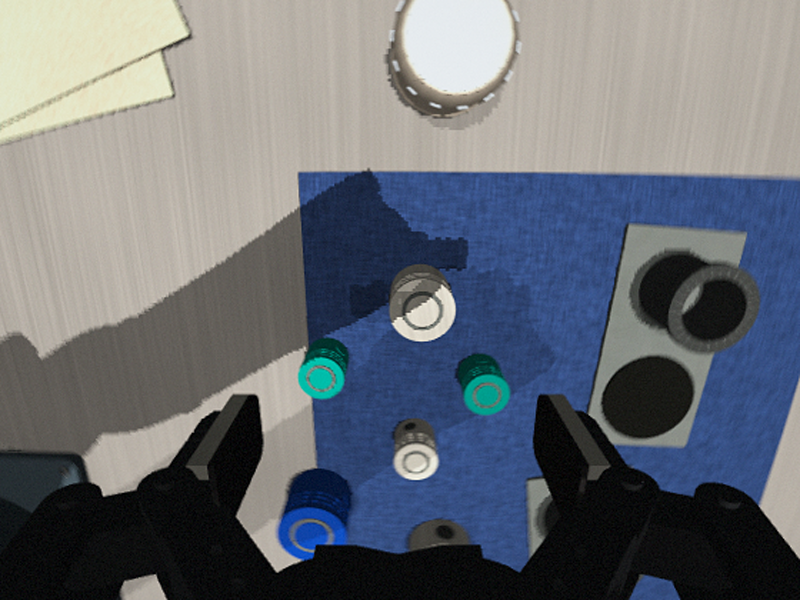

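The wrist view shows the medium crown at (423,310), the small crown at (415,461), pad C at (648,397) and liner C's top at (712,307).

```bash
python3 -c "
from h import *
s=np.load('w1_s.npy',allow_pickle=True).item()
P=unproj('wrist',np.array([(423,310),(415,461),(648,397),(712,307)])*.7,np.array([.046,.04,.008,.058]),s);print(P.round(4))
plan(P[0,:2],.01,0)"
```

```text
[[0.4337 0.2762 0.046 ]
 [0.4288 0.1419 0.04  ]
 [0.6338 0.181  0.008 ]
 [0.6396 0.2811 0.058 ]]
pos [0.4156 0.3078 0.2311] yaw -0.8 shift mm [-31.3  18.6 221.1] spin -0.8 w 1.0 ff 0.0 F [ 0.   0.3 -0. ] t 1.87
```

Call:
servo_tool --rows '[-1,-0.0167,0.0095,0.03,-0.8,-1,-0.0167,0.0095,0.03,0,-1,0,0,0.035,0,-1,0,0,0.035,0,-1,0,0,0.03,0]'

```text
clock: 2.28
position: [0.4348, 0.2739, 0.0695]
eef_rot: [[-0.016, 1.0, -0.0], [1.0, 0.016, -0.0], [-0.0, -0.0, -1.0]]
ft_force: [-0.7, 0.3, -0.6]
grip_width: 0.998
finger_force: 0.0
```

Call:
servo_tool --rows '[-1,0,0,0.025,0,-1,0,0,0.02,0,-1,0,0,0.015,0,-1,0,0,0,0]'

```text
clock: 2.62
position: [0.4336, 0.2736, 0.0086]
eef_rot: [[-0.016, 1.0, -0.004], [1.0, 0.016, -0.002], [-0.002, -0.004, -1.0]]
ft_force: [-0.1, -0.3, 0.6]
grip_width: 1.001
finger_force: 0.0
```

```bash
python3 -c "
from h import *
plan((.435,.274),.01,0)"
```

```text
pos [0.4336 0.2736 0.0086] yaw 0.9 shift mm [ 0.4  1.4 -1.4] spin 0.9 w 1.001 ff 0.0 F [-0.1 -0.3  0.6] t 2.62
```

Call:
servo_tool --rows '[-0.5,0,0.001,-0.001,0.8,-0.2,0,0,0,0,0,0,0,0,0,0.3,0,0,0,0,1,0,0,0,0]'

```text
clock: 3.03
position: [0.4364, 0.2749, 0.0136]
eef_rot: [[-0.0, 1.0, 0.001], [1.0, 0.0, 0.001], [0.001, 0.001, -1.0]]
ft_force: [-1.9, -0.4, 6.1]
grip_width: 0.551
finger_force: 40.4
```

Call:
servo_tool --rows '[1,0,0,0,0,1,0,0,0,0,1,0,0,0,0,1,0,0,0,0]'

```text
clock: 3.37
position: [0.4364, 0.2749, 0.0137]
eef_rot: [[-0.0, 1.0, 0.001], [1.0, 0.0, 0.001], [0.001, 0.001, -1.0]]
ft_force: [-1.3, -0.9, 5.3]
grip_width: 0.552
finger_force: 40.4
```

Call:
servo_tool --rows '[1,0,0,-0.008,0,1,0,0,-0.02,0,1,0,0,-0.03,0,1,0,0,-0.03,0,1,0,0,0,0]'

```text
clock: 3.78
position: [0.4385, 0.2756, 0.1059]
eef_rot: [[0.001, 1.0, 0.006], [1.0, -0.001, 0.005], [0.005, 0.006, -1.0]]
ft_force: [0.4, 0.5, -1.7]
grip_width: 0.55
finger_force: 41.5
```

```bash
python3 -c "
from h import *
look('w2');plan((.637,.179),.1,0)"
```

```text
pos [0.4377 0.2756 0.1037] yaw -0.0 shift mm [-96.5 199.3   4.4] spin -0.0 w 0.549 ff 41.5 F [ 0.1  0.3 -1.7] t 3.83
```

View pics/w2.png

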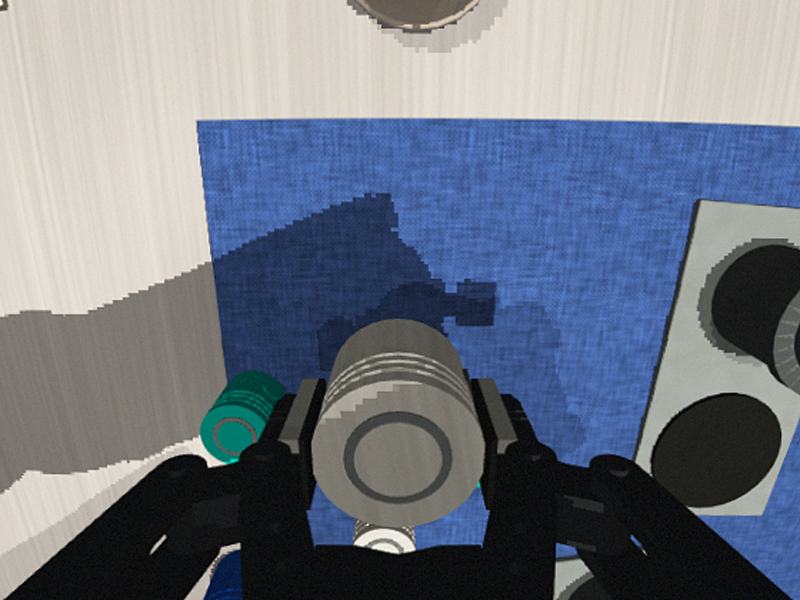

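The medium piston is held. Its crown is at about (398,456), between the pads and upright. Pad C shows at (717,450).

```bash
python3 -c "
from h import *
s=np.load('w2_s.npy',allow_pickle=True).item()
P=unproj('wrist',np.array([(398,456),(717,450)])*.7,np.array([s['position'][2]-.0137+.046,.008]),s);print(P.round(4))
print(np.array(s['eef_rot']).round(3))"
```

```text
[[0.4383 0.2773 0.1382]
 [0.6342 0.1838 0.008 ]]
[[ 0.001  1.     0.006]
 [ 1.    -0.001  0.005]
 [ 0.005  0.006 -1.   ]]
```

Call:
servo_tool --rows '[1,-0.012,0.025,0,0,1,-0.019,0.038,0,0,1,-0.018,0.037,0,0,1,-0.018,0.037,0,0,1,-0.018,0.036,0,0]'

```text
clock: 4.25
position: [0.6094, 0.1887, 0.0999]
eef_rot: [[-0.0, 1.0, -0.001], [1.0, 0.0, -0.0], [-0.0, -0.001, -1.0]]
ft_force: [0.1, 0.6, -1.3]
grip_width: 0.553
finger_force: 41.7
```

Call:
servo_tool --rows '[1,-0.01,0.02,0,0,1,0,0.005,0,0,1,0,0,0,0]'

```text
clock: 4.5
position: [0.6342, 0.1783, 0.0994]
eef_rot: [[0.003, 1.0, -0.0], [1.0, -0.003, -0.001], [-0.001, -0.0, -1.0]]
ft_force: [-0.8, 0.2, -1.9]
grip_width: 0.551
finger_force: 41.8
```

```bash
python3 -c "
from h import *
plan((.636,.179),.0225,0)"
```

```text
pos [0.6342 0.1783 0.0994] yaw -0.2 shift mm [ 0.8  1.9 76.9] spin -0.2 w 0.551 ff 41.8 F [-0.8  0.2 -1.9] t 4.5
```

Call:
servo_tool --rows '[1,0.001,0.002,0.02,0,1,0,0,0.025,0,1,0,0,0.012,0,1,0,0,0.007,0,1,0,0,0.004,0]'

```text
clock: 4.92
position: [0.6339, 0.1814, 0.0313]
eef_rot: [[-0.001, 1.0, -0.002], [1.0, 0.001, -0.0], [-0.0, -0.002, -1.0]]
ft_force: [-0.2, 0.5, -0.8]
grip_width: 0.549
finger_force: 41.8
```

Call:
servo_tool --rows '[1,0,0,0.003,0,1,0,0,0.001,0,1,0,0,0,0]'

```text
clock: 5.17
position: [0.6356, 0.1809, 0.0289]
eef_rot: [[0.0, 1.0, 0.001], [1.0, -0.0, 0.0], [0.0, 0.001, -1.0]]
ft_force: [0.7, 0.1, -1.3]
grip_width: 0.554
finger_force: 41.8
```

Call:
servo_tool --rows '[1,0,0,0.003,0,1,0,0,0.002,0,1,0,0,0.001,0,1,0,0,0,0]'

```text
clock: 5.5
position: [0.6352, 0.1807, 0.0222]
eef_rot: [[0.001, 1.0, -0.0], [1.0, -0.001, -0.0], [-0.0, -0.0, -1.0]]
ft_force: [-0.8, 1.4, -1.6]
grip_width: 0.547
finger_force: 41.8
```

Call:
servo_tool --rows '[1,0,0,0.001,0,1,0,0,0,0]'

```text
clock: 5.67
position: [0.6353, 0.1807, 0.0218]
eef_rot: [[0.001, 1.0, 0.0], [1.0, -0.001, 0.0], [0.0, 0.0, -1.0]]
ft_force: [-1.5, 0.2, 3.0]
grip_width: 0.551
finger_force: 42.1
```

Call:
servo_tool --rows '[1,0,0,0.0005,0,1,0,0,0,0]'

```text
clock: 5.83
position: [0.6354, 0.1807, 0.0217]
eef_rot: [[0.001, 1.0, 0.0], [1.0, -0.001, 0.0], [0.0, 0.0, -1.0]]
ft_force: [-2.6, -1.0, 8.2]
grip_width: 0.551
finger_force: 42.8
```

Call:
servo_tool --rows '[-0.2,0,0,0,0,-0.6,0,0,0,0,-1,0,0,0,0,-1,0,0,-0.01,0,-1,0,0,-0.03,0]'

```text
clock: 6.25
position: [0.6327, 0.1803, 0.0577]
eef_rot: [[0.0, 1.0, -0.007], [1.0, -0.0, -0.002], [-0.002, -0.007, -1.0]]
ft_force: [-0.7, 0.3, -0.4]
grip_width: 1.0
finger_force: 0.0
```

Call:
servo_tool --rows '[-1,0,0,-0.04,0,-1,0,0,-0.04,0,-1,0,0,-0.03,0,-1,0,0,0,0]'

```text
clock: 6.58
position: [0.6388, 0.181, 0.1787]
eef_rot: [[0.001, 1.0, 0.011], [1.0, -0.001, 0.003], [0.003, 0.011, -1.0]]
ft_force: [0.9, 0.1, 0.1]
grip_width: 1.0
finger_force: 0.0
```

```bash
python3 -c "
from h import *
look('w3');plan((.431,.138),.17,0)"
```

```text
pos [0.6374 0.181  0.1754] yaw -0.0 shift mm [ -43.1 -206.4    3.9] spin -0.0 w 1.002 ff 0.0 F [-0.5 -0.3 -0.3] t 6.63
```

View pics/w3.png

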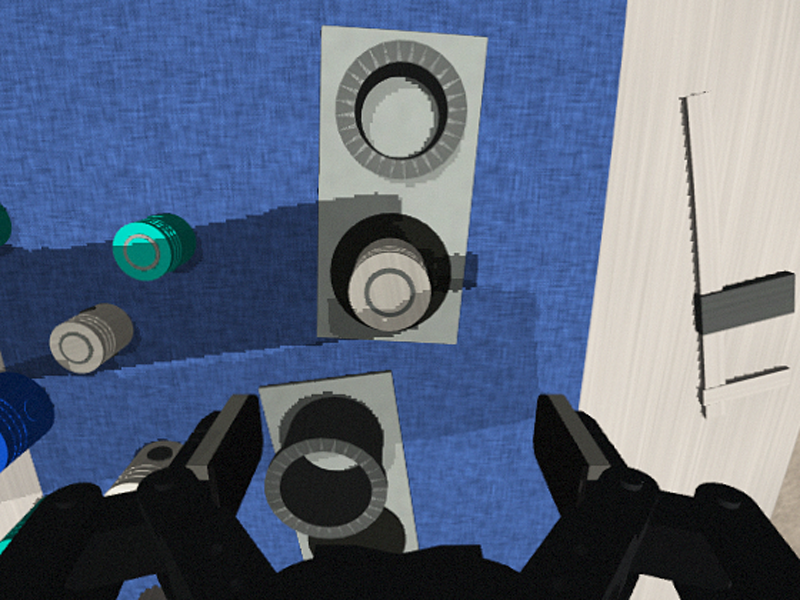

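The medium piston stands on its pad. Its crown is at (389,292), the pad spans about 330–451 by 213–332, and the small crown is at (75,346).

```bash
python3 -c "
from h import *
s=np.load('w3_s.npy',allow_pickle=True).item()
P=unproj('wrist',np.array([(389,292),(390,272),(75,346),(330,272),(451,272)])*.7,np.array([.054,.008,.04,.008,.008]),s);print(P.round(4))"
```

```text
[[0.635  0.1821 0.054 ]
 [0.6354 0.1823 0.008 ]
 [0.4306 0.1424 0.04  ]
 [0.595  0.1825 0.008 ]
 [0.6765 0.1822 0.008 ]]
```

Call:
servo_tool --rows '[-1,-0.007,-0.035,0,0,-1,-0.008,-0.04,0,0,-1,-0.008,-0.04,0,0,-1,-0.008,-0.04,0,0,-1,-0.008,-0.04,0,0]'

```text
clock: 7.05
position: [0.4377, 0.1411, 0.1701]
eef_rot: [[0.0, 1.0, -0.001], [1.0, -0.0, -0.001], [-0.001, -0.001, -1.0]]
ft_force: [0.4, 0.4, 0.6]
grip_width: 1.002
finger_force: 0.0
```

Call:
servo_tool --rows '[-1,-0.002,-0.013,0.02,0,-1,0,0,0.03,0,-1,0,0,0.03,0,-1,0,0,0.01,0,-1,0,0,0,0]'

```text
clock: 7.47
position: [0.4253, 0.1391, 0.0784]
eef_rot: [[0.0, 1.0, -0.005], [1.0, -0.0, -0.002], [-0.002, -0.005, -1.0]]
ft_force: [-0.7, -0.1, 0.2]
grip_width: 0.996
finger_force: 0.0
```

```bash
python3 -c "
from h import *
plan((.430,.140),.012,0)"
```

```text
pos [0.4253 0.1391 0.0784] yaw -0.0 shift mm [ 1.   5.1 66.4] spin -0.0 w 0.996 ff 0.0 F [-0.7 -0.1  0.2] t 7.47
```

Call:
servo_tool --rows '[-1,0.001,0.003,0,0,-1,0,0,0.03,0,-1,0,0,0.023,0,-1,0,0,0.013,0,-1,0,0,0,0]'

```text
clock: 7.88
position: [0.4301, 0.1407, 0.0137]
eef_rot: [[0.001, 1.0, -0.002], [1.0, -0.001, -0.001], [-0.001, -0.002, -1.0]]
ft_force: [0.1, -1.4, -0.1]
grip_width: 0.999
finger_force: 0.0
```

Call:
servo_tool --rows '[-1,0,0,0,0]'

```text
clock: 7.97
position: [0.4307, 0.1408, 0.0153]
eef_rot: [[0.001, 1.0, -0.0], [1.0, -0.001, -0.0], [-0.0, -0.0, -1.0]]
ft_force: [0.3, 0.3, 0.8]
grip_width: 0.996
finger_force: 0.0
```

Call:
servo_tool --rows '[-0.5,0,0,0.004,0,-0.2,0,0,0,0,0,0,0,0,0,0.3,0,0,0,0,1,0,0,0,0]'

```text
clock: 8.38
position: [0.4307, 0.141, 0.0116]
eef_rot: [[0.0, 1.0, 0.001], [1.0, -0.0, 0.001], [0.001, 0.001, -1.0]]
ft_force: [-1.0, -0.3, 8.5]
grip_width: 0.407
finger_force: 39.0
```

Call:
servo_tool --rows '[1,0,0,0,0,1,0,0,0,0,1,0,0,0,0,1,0,0,0,0]'

```text
clock: 8.72
position: [0.4306, 0.141, 0.0116]
eef_rot: [[0.001, 1.0, 0.001], [1.0, -0.001, 0.001], [0.001, 0.001, -1.0]]
ft_force: [-0.8, -0.4, 8.6]
grip_width: 0.409
finger_force: 39.0
```

Call:
servo_tool --rows '[1,0,0,-0.008,0,1,0,0,-0.025,0,1,0,0,-0.035,0,1,0,0,-0.04,0,1,0,0,-0.02,0]'

```text
clock: 9.13
position: [0.431, 0.1406, 0.1428]
eef_rot: [[0.001, 1.0, 0.003], [1.0, -0.001, 0.001], [0.001, 0.003, -1.0]]
ft_force: [0.6, 1.0, -0.9]
grip_width: 0.41
finger_force: 40.1
```

```bash
python3 -c "
from h import *
look('w4');plan((.604,-.281),.14,0)"
```

```text
pos [0.4323 0.1412 0.1448] yaw -0.1 shift mm [-422.   172.3    4.5] spin -0.1 w 0.409 ff 40.1 F [0.7 0.1 2.2] t 9.18
```

View pics/w4.png

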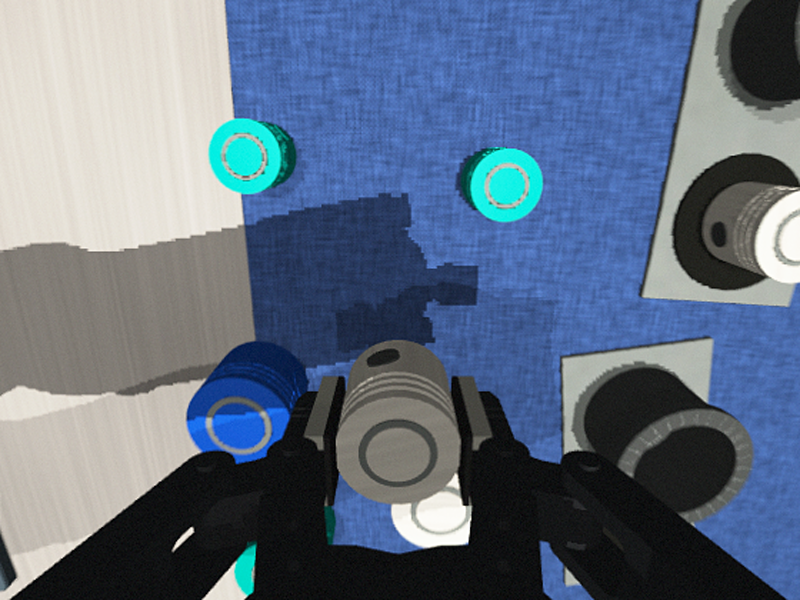

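The small piston is held upright and centred, with its crown at (398,452). Next I carry it over to pad A.

Call:
servo_tool --rows '[1,-0.02,0.008,0.001,0,1,-0.034,0.014,0,0,1,-0.037,0.015,0,0,1,-0.037,0.015,0,0,1,-0.037,0.015,0,0]'

```text
clock: 9.6
position: [0.4973, -0.0258, 0.1384]
eef_rot: [[-0.0, 1.0, 0.0], [1.0, 0.0, 0.0], [0.0, 0.0, -1.0]]
ft_force: [1.0, 0.2, -0.9]
grip_width: 0.405
finger_force: 40.1
```

Call:
servo_tool --rows '[1,-0.037,0.015,0,0,1,-0.037,0.015,0,0,1,-0.037,0.015,0,0,1,-0.037,0.015,0,0,1,-0.037,0.015,0,0]'

```text
clock: 10.02
position: [0.5721, -0.2112, 0.1383]
eef_rot: [[0.001, 1.0, -0.0], [1.0, -0.001, 0.0], [0.0, -0.0, -1.0]]
ft_force: [-0.2, 0.0, -0.5]
grip_width: 0.406
finger_force: 40.1
```

Call:
servo_tool --rows '[1,-0.037,0.015,0,0,1,-0.025,0.01,0,0,1,-0.012,0.005,0,0,1,0,0,0,0]'

```text
clock: 10.35
position: [0.6016, -0.2875, 0.138]
eef_rot: [[0.005, 1.0, -0.0], [1.0, -0.005, -0.002], [-0.002, -0.0, -1.0]]
ft_force: [-0.4, 0.2, -0.6]
grip_width: 0.41
finger_force: 40.1
```

```bash
python3 -c "
from h import *
look('w5');plan((.604,-.283),.05,0)"
```

```text
pos [ 0.6014 -0.2848  0.1378] yaw -0.2 shift mm [ 1.9  2.6 87.8] spin -0.2 w 0.408 ff 40.1 F [-0.6  0.7 -1.6] t 10.4
```

View pics/w5.png

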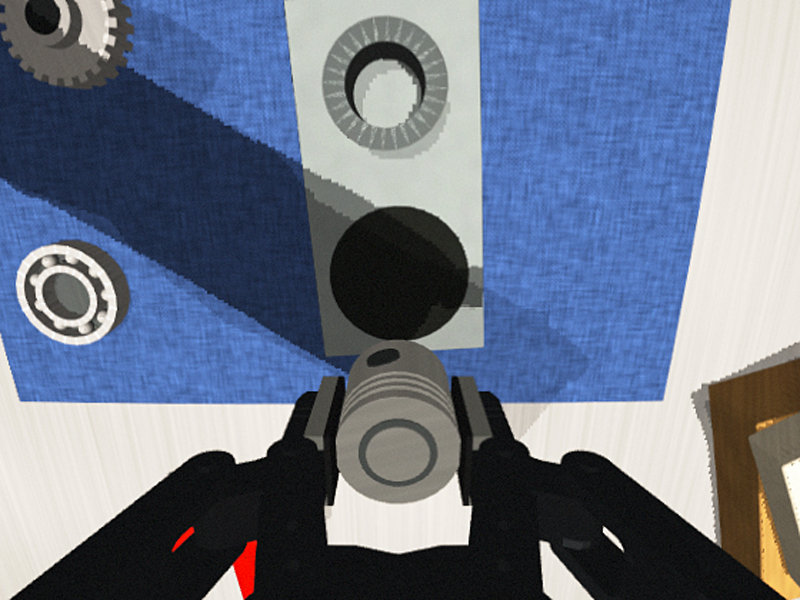

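Pad A is fully visible, spanning 330–468 by 206–341 with its centre near (399,274). The crown is at (398,452). The liner top spans 322–448.

```bash
python3 -c "
from h import *
s=np.load('w5_s.npy',allow_pickle=True).item()
P=unproj('wrist',np.array([(399,274),(398,452),(322,84),(448,84),(330,274),(468,274)])*.7,np.array([.008,s['position'][2]-.0116+.04,.05,.05,.008,.008]),s);print(P.round(4),s['position'])"
```

```text
[[ 0.6024 -0.2777  0.008 ]
 [ 0.6016 -0.2871  0.1664]
 [ 0.5685 -0.179   0.05  ]
 [ 0.6244 -0.1794  0.05  ]
 [ 0.5619 -0.2775  0.008 ]
 [ 0.6429 -0.2779  0.008 ]] [ 0.60162543 -0.28750791  0.13799569]
```

Call:
servo_tool --rows '[1,0.003,0.001,0.02,0,1,0.0025,0,0.03,0,1,0,0,0.03,0,1,0,0,0.015,0,1,0,0,0.008,0]'

```text
clock: 10.82
position: [0.6015, -0.2747, 0.0326]
eef_rot: [[-0.002, 1.0, -0.004], [1.0, 0.002, 0.003], [0.003, -0.004, -1.0]]
ft_force: [-0.7, -0.4, -1.1]
grip_width: 0.412
finger_force: 40.1
```

Call:
servo_tool --rows '[1,0,0,0.004,0,1,0,0,0.003,0,1,0,0,0,0,1,0,0,0,0]'

```text
clock: 11.15
position: [0.6036, -0.2779, 0.029]
eef_rot: [[0.0, 1.0, 0.001], [1.0, -0.0, -0.001], [-0.001, 0.001, -1.0]]
ft_force: [0.6, 0.6, -0.7]
grip_width: 0.407
finger_force: 40.1
```

Call:
servo_tool --rows '[1,-0.001,-0.001,0.003,0,1,0,0,0.003,0,1,0,0,0.002,0,1,0,0,0,0]'

```text
clock: 11.48
position: [0.602, -0.2789, 0.0198]
eef_rot: [[0.001, 1.0, 0.0], [1.0, -0.001, -0.0], [-0.0, 0.0, -1.0]]
ft_force: [-0.1, 0.2, -1.2]
grip_width: 0.412
finger_force: 40.3
```

Call:
servo_tool --rows '[1,0,0,0.001,0,1,0,0,0,0]'

```text
clock: 11.65
position: [0.602, -0.2789, 0.0197]
eef_rot: [[0.001, 1.0, 0.0], [1.0, -0.001, 0.0], [0.0, 0.0, -1.0]]
ft_force: [-2.4, 1.4, 9.2]
grip_width: 0.409
finger_force: 41.2
```

Call:
servo_tool --rows '[1,0,0,0.0007,0,1,0,0,0,0]'

```text
clock: 11.82
position: [0.602, -0.279, 0.0197]
eef_rot: [[0.001, 1.0, 0.001], [1.0, -0.001, 0.0], [0.0, 0.001, -1.0]]
ft_force: [-4.9, 2.6, 15.5]
grip_width: 0.411
finger_force: 41.9
```

Call:
servo_tool --rows '[1,0,0,-0.0012,0,-0.2,0,0,0,0,-0.6,0,0,0,0,-1,0,0,0,0,-1,0,0,0,0]'

```text
clock: 12.23
position: [0.602, -0.2787, 0.019]
eef_rot: [[0.0, 1.0, -0.0], [1.0, -0.0, 0.0], [0.0, -0.0, -1.0]]
ft_force: [-0.3, -0.2, -0.4]
grip_width: 0.949
finger_force: 0.0
```

Call:
servo_tool --rows '[-1,0,0,-0.02,0,-1,0,0,-0.04,0,-1,0,0,-0.04,0,-1,0,0,-0.04,0,-1,0,0,0,0]'

```text
clock: 12.65
position: [0.6054, -0.2811, 0.1676]
eef_rot: [[0.001, 1.0, 0.011], [1.0, -0.001, -0.005], [-0.005, 0.011, -1.0]]
ft_force: [2.1, -0.7, 1.2]
grip_width: 1.001
finger_force: 0.0
```

```bash
python3 -c "
from h import *
look('w6');plan((.456,.015),.17,0)"
```

```text
pos [ 0.6043 -0.2802  0.164 ] yaw -0.0 shift mm [ 295.1 -148.4   -8.1] spin -0.0 w 0.997 ff 0.0 F [-0.3 -0.  -1. ] t 12.7
```

View pics/w6.png

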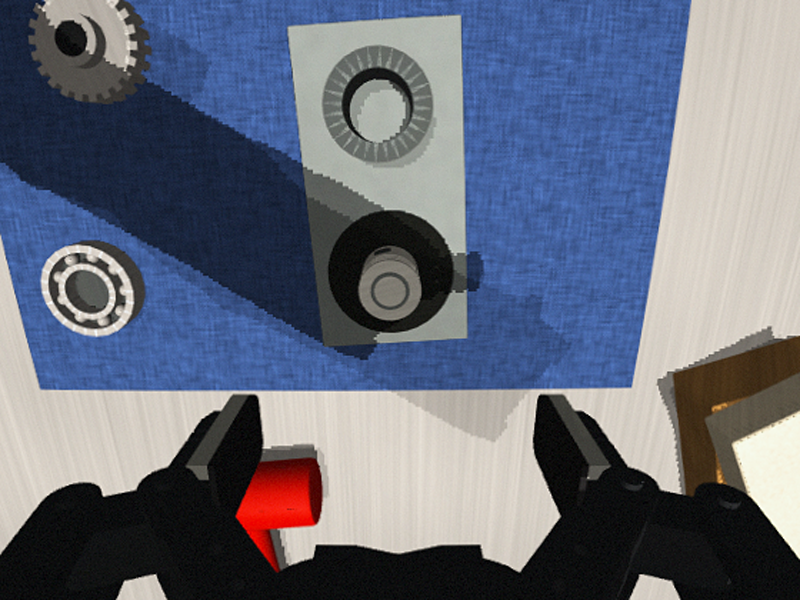

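The small piston stands on pad A: crown at (389,290), pad spanning 328–453 by 210–333. Next is the large piston.

Call:
servo_tool --rows '[-1,0.022,-0.011,-0.01,0,-1,0.035,-0.0175,-0.01,0,-1,0.035,-0.0175,0,0,-1,0.035,-0.0175,0,0,-1,0.035,-0.0175,0,0]'

```text
clock: 13.12
position: [0.5197, -0.1152, 0.1785]
eef_rot: [[0.001, 1.0, -0.001], [1.0, -0.001, 0.0], [0.0, -0.001, -1.0]]
ft_force: [1.0, 0.1, 1.1]
grip_width: 1.001
finger_force: 0.0
```

Call:
servo_tool --rows '[-1,0.035,-0.0175,0,0,-1,0.035,-0.0175,0,0,-1,0.035,-0.0175,0,0,-1,0.03,-0.0145,0,0,-1,0,0,0,0]'

```text
clock: 13.53
position: [0.4507, 0.0244, 0.1783]
eef_rot: [[-0.007, 1.0, -0.004], [1.0, 0.007, 0.002], [0.002, -0.004, -1.0]]
ft_force: [0.0, 0.3, 0.4]
grip_width: 1.001
finger_force: 0.0
```

```bash
python3 -c "
from h import *
s=np.load('w6_s.npy',allow_pickle=True).item()
print(unproj('wrist',np.array([(389,290),(390,271)])*.7,np.array([.048,.008]),s).round(4))
look('w7');plan((.456,.015),.013,0)"
```

```text
[[ 0.6017 -0.2783  0.048 ]
 [ 0.6021 -0.2776  0.008 ]]
pos [0.4524 0.0216 0.1786] yaw 0.3 shift mm [ -6.8   3.9 165.6] spin 0.3 w 1.002 ff 0.0 F [ 0.2 -0.6 -0.3] t 13.58
```

View pics/w7.png

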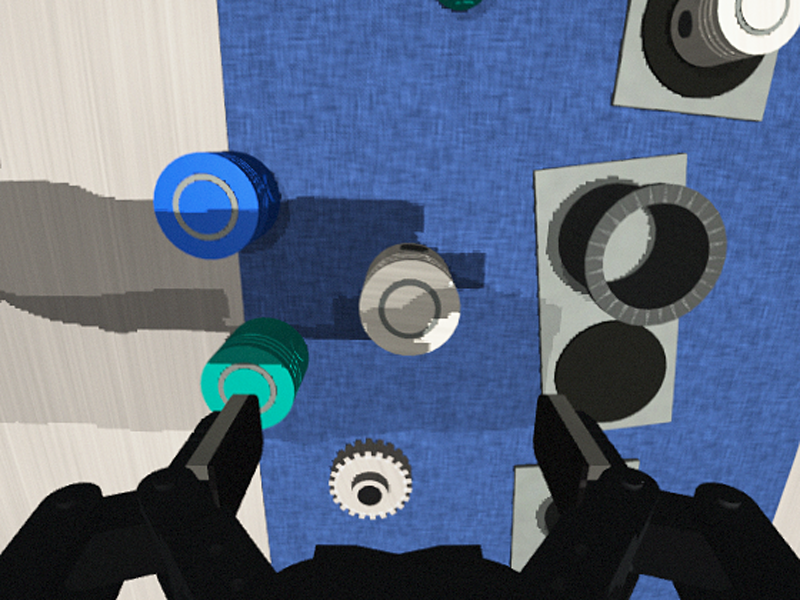

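The large crown is at (409,308), pad B at (610,371) and liner B's top at (655,255). The blue and turquoise look-alikes stand to the left, clear of the fingers.

```bash
python3 -c "
from h import *
s=np.load('w7_s.npy',allow_pickle=True).item()
P=unproj('wrist',np.array([(409,308),(610,371),(655,255),(203,206),(246,383)])*.7,np.array([.052,.008,.065,.052,.052]),s)
print(P.round(4));plan(P[0,:2],.013,0)"
```

```text
[[ 0.457   0.0151  0.052 ]
 [ 0.6051 -0.0471  0.008 ]
 [ 0.592   0.0514  0.065 ]
 [ 0.3408  0.0744  0.052 ]
 [ 0.3551 -0.0357  0.052 ]]
pos [0.4524 0.0216 0.1786] yaw 0.3 shift mm [ -6.8   4.8 165.6] spin 0.3 w 1.002 ff 0.0 F [ 0.2 -0.6 -0.3] t 13.58
```

Call:
servo_tool --rows '[-1,-0.005,0.003,0.03,0,-1,0,0,0.035,0,-1,0,0,0.025,0,-1,0,0,0,0,-1,0,0,0,0]'

```text
clock: 14.0
position: [0.4565, 0.0122, 0.0885]
eef_rot: [[0.002, 1.0, -0.003], [1.0, -0.002, -0.001], [-0.001, -0.003, -1.0]]
ft_force: [0.5, -0.1, 0.8]
grip_width: 0.999
finger_force: 0.0
```

Call:
servo_tool --rows '[-1,0,0,0,0]'

```text
clock: 14.08
position: [0.4578, 0.0125, 0.09]
eef_rot: [[0.002, 1.0, 0.0], [1.0, -0.002, -0.0], [-0.0, 0.0, -1.0]]
ft_force: [0.1, -0.2, -0.2]
grip_width: 1.002
finger_force: 0.0
```

Call:
servo_tool --rows '[-1,0.0025,-0.001,0.015,0,-1,0,0,0.03,0,-1,0,0,0.02,0,-1,0,0,0.011,0,-1,0,0,0,0]'

```text
clock: 14.5
position: [0.4565, 0.0157, 0.013]
eef_rot: [[0.001, 1.0, -0.0], [1.0, -0.001, -0.0], [-0.0, -0.0, -1.0]]
ft_force: [0.8, 0.0, 0.4]
grip_width: 0.998
finger_force: 0.0
```

Call:
servo_tool --rows '[-1,0,0,0,0,-1,0,0,0,0]'

```text
clock: 14.67
position: [0.4573, 0.0157, 0.0147]
eef_rot: [[0.001, 1.0, 0.002], [1.0, -0.001, 0.0], [0.0, 0.002, -1.0]]
ft_force: [0.1, -1.1, -0.3]
grip_width: 0.998
finger_force: 0.0
```

Call:
servo_tool --rows '[-0.7,0,0,0,0,-0.5,0,0,0,0,-0.2,0,0,0,0,0.2,0,0,0,0,1,0,0,0,0]' --force 50

```text
clock: 15.08
position: [0.4569, 0.0159, 0.0145]
eef_rot: [[0.0, 1.0, 0.002], [1.0, -0.0, 0.0], [0.0, 0.002, -1.0]]
ft_force: [-1.1, 0.6, 13.7]
grip_width: 0.686
finger_force: 50.8
```

Call:
servo_tool --rows '[1,0,0,0,0,1,0,0,0,0,1,0,0,0,0,1,0,0,0,0]'

```text
clock: 15.42
position: [0.4569, 0.0159, 0.0145]
eef_rot: [[0.0, 1.0, 0.002], [1.0, -0.0, 0.0], [0.0, 0.002, -1.0]]
ft_force: [-1.7, 0.3, 14.0]
grip_width: 0.686
finger_force: 50.8
```

Call:
servo_tool --rows '[1,0,0,-0.008,0,1,0,0,-0.025,0,1,0,0,-0.035,0,1,0,0,-0.035,0,1,0,0,-0.01,0]'

```text
clock: 15.83
position: [0.4575, 0.0156, 0.1308]
eef_rot: [[0.001, 1.0, 0.005], [1.0, -0.001, 0.001], [0.001, 0.005, -1.0]]
ft_force: [1.3, 0.4, -1.8]
grip_width: 0.697
finger_force: 54.5
```

Call:
servo_tool --rows '[1,-0.009,0.02,0,0,1,-0.015,0.035,0,0,1,-0.015,0.035,0,0,1,-0.015,0.035,0,0,1,-0.009,0.022,0,0]'

```text
clock: 16.25
position: [0.6061, -0.0491, 0.1272]
eef_rot: [[0.001, 1.0, 0.002], [1.0, -0.001, -0.001], [-0.001, 0.002, -1.0]]
ft_force: [0.4, 0.5, -2.3]
grip_width: 0.69
finger_force: 54.6
```

Call:
servo_tool --rows '[1,0,0,0,0,1,0,0,0,0,1,0,0,0,0]'

```text
clock: 16.5
position: [0.6021, -0.047, 0.1262]
eef_rot: [[0.001, 1.0, -0.002], [1.0, -0.001, 0.0], [0.0, -0.002, -1.0]]
ft_force: [-0.2, 0.3, -0.9]
grip_width: 0.689
finger_force: 54.7
```

```bash
python3 -c "
from h import *
look('w8');plan((.605,-.047),.03,0)"
```

```text
pos [ 0.6019 -0.0467  0.1263] yaw -0.0 shift mm [-0.3  3.2 96.3] spin -0.0 w 0.688 ff 54.7 F [-0.   0.7 -2.1] t 16.55
```

View pics/w8.png

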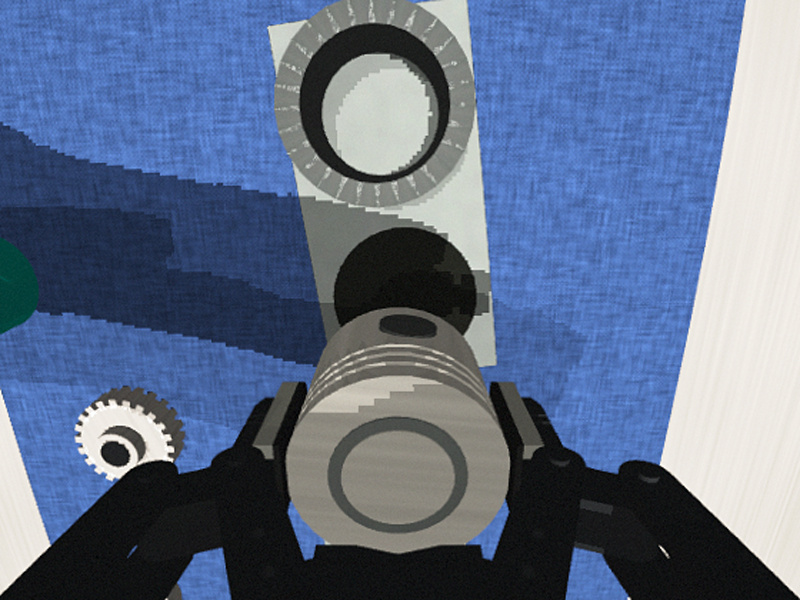

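Pad B spans x 334–476 with its top at 227, so its centre is near (405,296). The large piston is held upright, crown at (398,473).

```bash
python3 -c "
from h import *
s=np.load('w8_s.npy',allow_pickle=True).item()
P=unproj('wrist',np.array([(405,296),(405,227),(398,473)])*.7,np.array([.008,.008,s['position'][2]-.0145+.052]),s)
print(P.round(4),s['position'])"
```

```text
[[ 0.606  -0.0467  0.008 ]
 [ 0.6058 -0.0074  0.008 ]
 [ 0.6021 -0.0467  0.1637]] [ 0.6020569  -0.04701563  0.12624116]
```

Call:
servo_tool --rows '[1,-0.001,0.0035,0.015,0,1,0,0,0.03,0,1,0,0,0.025,0,1,0,0,0.012,0,1,0,0,0.007,0]'

```text
clock: 16.97
position: [0.605, -0.0475, 0.036]
eef_rot: [[-0.0, 1.0, -0.003], [1.0, 0.0, 0.0], [0.0, -0.003, -1.0]]
ft_force: [0.0, 0.3, -1.5]
grip_width: 0.688
finger_force: 54.7
```

Call:
servo_tool --rows '[1,0,0,0.003,0,1,0,0,0.002,0,1,0,0,0,0,1,0,0,0,0]'

```text
clock: 17.3
position: [0.6073, -0.0483, 0.0334]
eef_rot: [[0.001, 1.0, 0.002], [1.0, -0.001, -0.0], [-0.0, 0.002, -1.0]]
ft_force: [0.5, 0.2, -2.3]
grip_width: 0.688
finger_force: 54.7
```

Call:
servo_tool --rows '[1,0,-0.001,0.003,0,1,0,0,0.003,0,1,0,0,0.003,0,1,0,0,0,0]'

```text
clock: 17.63
position: [0.6053, -0.0482, 0.0228]
eef_rot: [[0.001, 1.0, -0.001], [1.0, -0.001, 0.0], [0.0, -0.001, -1.0]]
ft_force: [-0.2, 0.3, -1.8]
grip_width: 0.693
finger_force: 54.7
```

Call:
servo_tool --rows '[1,0,0,0.001,0,1,0,0,0.0005,0,1,0,0,0,0]'

```text
clock: 17.88
position: [0.6055, -0.0482, 0.0226]
eef_rot: [[0.001, 1.0, -0.0], [1.0, -0.001, 0.0], [0.0, -0.0, -1.0]]
ft_force: [-3.3, 0.9, 8.2]
grip_width: 0.687
finger_force: 56.0
```

Contact made. Now I release and rise.

Call:
servo_tool --rows '[1,0,0,-0.0005,0,0,0,0,0,0,-0.5,0,0,0,0,-1,0,0,0,0,-1,0,0,0,0]'

```text
clock: 18.3
position: [0.6058, -0.0483, 0.0222]
eef_rot: [[0.0, 1.0, 0.0], [1.0, -0.0, -0.0], [-0.0, 0.0, -1.0]]
ft_force: [-0.4, -0.5, 0.6]
grip_width: 0.989
finger_force: 0.0
```

Call:
servo_tool --rows '[-1,0,0,-0.015,0,-1,0,0,-0.035,0,-1,0,0,-0.04,0,-1,0,0,-0.04,0,-1,0,0,-0.03,0]'

```text
clock: 18.72
position: [0.6062, -0.0486, 0.1855]
eef_rot: [[0.001, 1.0, 0.002], [1.0, -0.001, -0.0], [-0.0, 0.002, -1.0]]
ft_force: [1.7, 0.2, -0.0]
grip_width: 1.003
finger_force: 0.0
```

Call:
servo_tool --rows '[-1,0,0,0,0,-1,0,0,0,0]'

```text
clock: 18.88
position: [0.6068, -0.0484, 0.1843]
eef_rot: [[0.001, 1.0, 0.004], [1.0, -0.001, 0.0], [0.0, 0.004, -1.0]]
ft_force: [0.2, 0.3, -0.8]
grip_width: 0.999
finger_force: 0.0
```

```bash
python3 -c "
from h import *
look('w9');plan((.605,-.047),.03,0)"
```

```text
pos [ 0.6057 -0.0481  0.1827] yaw -0.0 shift mm [  1.1  -0.9 152.7] spin -0.0 w 0.994 ff 0.0 F [-0.5  0.8 -0.2] t 18.93
```

View pics/w9.png

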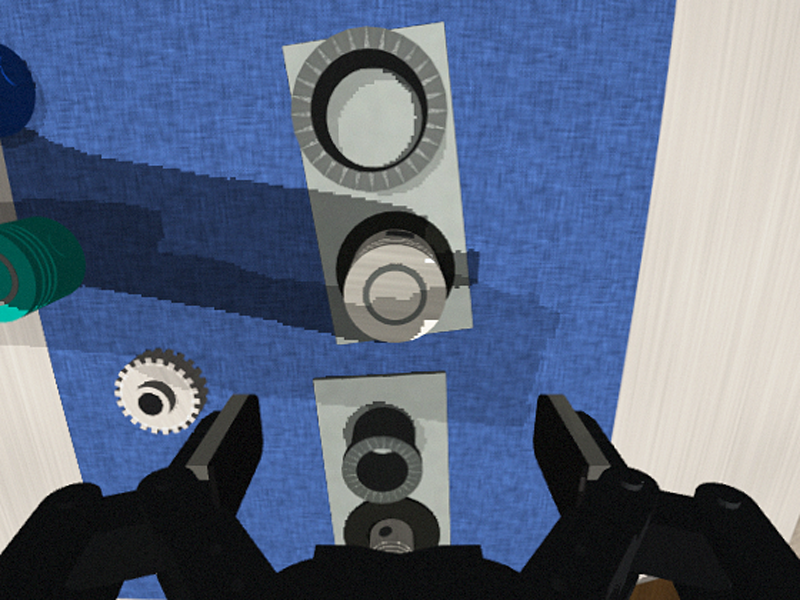

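The large piston stands upright on pad B: crown at (395,292), pad spanning x 337–455 with its top at 211. I check the offset and hand in.

```bash
python3 -c "
from h import *
from station import workorder
s=np.load('w9_s.npy',allow_pickle=True).item()
P=unproj('wrist',np.array([(395,292),(396,211)])*.7,np.array([.06,.008]),s);P[1,1]-=.041
e=np.linalg.norm((P[0]-P[1])[:2]);print(P.round(4),e)
if e<.008: print(workorder.finish_job())"
```

```text
[[ 0.6057 -0.0476  0.06  ]
 [ 0.6064 -0.0486  0.008 ]] 0.001232467939916499
the job is handed in; nothing more can be done
None
```

All three pistons are standing upright and released on their matching pads, each measured about 1 mm from its pad's centre in the wrist camera; the job was handed in at about 19 s, with no verdict returned.

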